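# Unhitch and raise the hold-down tongue of a display test stand

## Task

A tape roll is parked on the spindle of the display test stand and blocks the hitch latch: slide it up off the spindle and set it down flat in the open tray (do not drop it). Then take the latch by its upright handle, pull it sideways towards the spindle against its spring, lift the tongue by that handle until the coupler is off the ball and the tongue stands at about 30 degrees, and finish while still gripping the handle and holding the tongue up there, steady. Leave the other things on the bench where they are.

Things in the scene. Friction and masses are not known exactly. Their poses are not given: they have to be found in the camera images.
- stand: Test stand, screwed down. Aluminium base 12 mm thick, 330 x 104 mm (x from -55 mm to 275 mm), with a 100 mm wide wing out to y = +142 mm. Origin on the bench straight below the ball's centre; z up; x runs along the tongue from ball to hinge; y points to the spindle, and is the way the latch is pulled. A black display module lies under the tongue, up to z = 30 mm.
- spindle_tip (a point): Top centre of the upright spindle at stand x = 0, y = 106 mm, 100 mm above the bench. An 18 mm thick pin above a shoulder 40 mm wide, whose top is 40 mm above the bench.
- roll: Copper tape roll: ring 58 mm across, 28 mm tall, 22 mm hole, about 0.14 kg. Origin at the centre of its underside, z its axis. Starts on the spindle's shoulder: top 68 mm above the bench, pin 32 mm higher. Room for fingers on its stand -x and +x sides. On its stand -y side: 2 mm away the end of the latch bar, 25 mm away the tall latch handle.
- tray: Open black tray, 160 x 160 mm outside, wall and floor 5 mm thick, rim 24 mm above the bench; fixed. Origin at the centre of its underside. It stands to the left or to the right of the stand.
- tray_in (a point): Centre of the tray's inner floor, 5 mm above the bench.
- hold_down: The grey hinged tongue with the coupler head at its free end (the latch rides on it). Origin on the hinge line, axes like the stand's when down, turning with it. Bar 28 mm wide, 24 mm high; head 60 x 56 mm from above, a cap over the ball centred 210 mm to -x of the hinge, top 98 mm above the bench when seated.
- tongue (a joint): Angle of the tongue, rad: 0 = down, coupler on the ball; grows as the coupler end is raised (0.52 = 30 degrees); stop at 1.2. It falls back when let go; lifting it at the handle takes about 5 N.
- latch (a joint): Travel of the latch, m: 0 = home, its bar under the ball, locking the tongue down; grows when pulled along the stand's +y, stop at 0.020. Spring: 3.6 N at 0, 9.6 N at 0.020. The ball is free from 0.008 on; pull 0.014 to 0.018. With the roll on the spindle it moves only about 4 mm. Once the coupler is 2 cm up the latch may be pulled or home, either is good.
- latch_grip (a point): Grip point of the latch's upright black handle, 15 mm below its top. Handle: 22 mm along stand x, 14 mm thick along stand y, top 150 mm above the bench, 52 mm above the coupler. Starts at stand x = 0, y = 45 mm, z = 135 mm; moves with the latch along y and turns with the tongue. Gripped across its 14 mm it can turn between the pads as the tongue tilts.
- meter: bystander: a grey bench meter, 130 x 100 x 60 mm high, across the stand from the tray; fixed
- driver: bystander: a screwdriver lying loose on the bench along the -y side of the stand
- bottle: bystander: a small white bottle, 42 mm across, 110 mm tall
- jar: bystander: a glass jar with a steel cap, 60 mm across, 70 mm tall
- ball_top (a point): Top of the steel ball (34 mm across, flat underside at 58 mm above the bench) that the coupler sits on; 85 mm above the stand's origin.
- hinge (a point): Middle of the tongue's hinge line, which runs along the stand's y: at stand x = 210 mm, z = 80 mm. Two cheeks beside it rise to 102 mm above the bench.

How it is judged (in metres and radians):
On the way, in this order (a step that is already met when the one before it is completed fails the run):
1. the roll is off the spindle and lies flat in the tray, let go (horizontal distance between roll and tray_in below 0.062 m and z of roll in the frame of tray_in below 0.008 m and angle between roll's own z axis and vertical below 0.15 rad and linear speed of roll below 0.05 m/s and contact force between roll and the fingers below 0.05 N), for 0.2 s.
2. the latch is pulled sideways clear of the ball while the tongue is still down (value of joint latch above 0.008 m and value of joint tongue below 0.08 rad), for 0.05 s.
3. the tongue is raised to about 30 degrees, held by the fingers (value of joint tongue between 0.38 and 0.7 rad and velocity of joint tongue between -0.1 and 0.1 rad/s and contact force between the fingers and hold_down above 1 N), for 0.2 s.
At the end, for the whole second after the job is handed in: The roll lies flat in the tray at rest, untouched (within 62 mm of the tray's centre, underside within 8 mm of its floor); the tongue is held steady between 0.38 and 0.70 rad (22 to 40 degrees) by the fingers on the latch handle or coupler, with more than 1 N of contact (all of step 1 and all of step 3); the arm keeps its last pose, push and grip.
It fails at once if the roll is dropped: nothing touches it while it is more than 50 mm above the bench (contact force between roll and anything else below 0.001 N and height (world z) of roll above 0.05 m).
It fails at once if the screwdriver, the bottle or the jar is shoved by more than 30 mm (distance of any of driver, bottle, jar from where it was at the start of the episode above 0.03 m).
It also fails if it takes over 58 s, if anything falls off the work surface, if the arm or the gripper's body presses on something with over 40 N, if the wrist force passes 120 N, or if a joint passes its speed limit or range.

## Robot

A 7-joint arm with a two-finger parallel gripper is mounted at the origin on the work surface. World frame = base frame: x ahead of the robot, y to its left, z up, the work surface at z = 0. Lengths are in mm, angles in rad, forces in N, time in s.
With the tool pointing down it reaches from about 400 to 875 mm from the base axis. Payload 19.3 kg.
Tool frame: the origin (TCP) lies at the very end of the fingers, on their centre line; the grasp point (between the pads) lies 19 mm behind it; z points along the fingers, y is the line along which they close (so a half turn about z gives the same grasp; the last joint's range is limited). The gripper opens to 85 mm and grips with 20 to 120 N. Pads are 22 mm wide; open, the fingers measure 114 mm over their backs; the gripper's body (76 mm by 85 mm) begins 54 mm behind the grasp point. The pads swing forward as they close: fully open they stand 13 mm farther back than shut.
Start: joints at [1.276, 0.521, -0.036, 1.599, 0.021, 1.021, -0.113], TCP at [139.292, -609.272, 231.291] pointing down, gripper open.
Joint ranges: [-2.91, 2.91], [-0.3, 2.13], [-1.5, 1.42], [0.17, 2.43], [-1.26, 4.41], [0.16, 1.93], [-2.52, 2.52]. Speed limits (rad/s): [1.89, 1.89, 2.39, 2.39, 3.01, 3.01, 3.01].

## Interface

Orientations are given as a 3x3 rotation matrix whose columns are the frame's x, y, z axes.
In Python, from workcell import robot, camrig, order gives the robot as it stands (robot), with the cameras (camrig) and the job (order). Calls block until the motion is done:
- robot.movep(position, orientation): joint-space move of the TCP to a pose.
- robot.movel(position, frame=None, max_speed=150, guard=None): straight line of the TCP; frame=None keeps the orientation; max_speed is the mean speed in mm/s. With guard (N) it stops when the force on the tool has changed by that much, and returns True; else False.
- robot.goto_joints(angles): joint-space move.
- robot.open_gripper() and robot.clamp(): open the fingers fully, or close them until they stop; the grip force is fixed at half the most.
- robot.wait(seconds).
- robot.inverse_kinematics(position, orientation): joint angles nearest the present ones, or None.
- robot.read_state(): the state.
- camrig.camera(name): name is "scene" or "top" or "wrist"; returns a dict with "image" (420x560x3 uint8, blue, green, red), "fx", "fy", "cx", "cy" (pixels), "cam_to_world" (4x4, takes a point from camera to world coordinates). Camera axes: x right, y up, looking along -z (the intrinsics and any distortion apply to the point x, -y, -z); pixel columns grow to the right and rows downward; lengths in mm; the calibration is good to about 2 mm. A picture is of the moment at which its call begins. There is no depth.
A pose or a line that the arm cannot do raises robot.PlanningError and nothing moves.
- order.finish_job(): hands the job in; it is judged then, once.
The state is a dict: "time": time; "qpos": joint angles; "qvel": joint speeds; "joint_efforts": joint torques, N m; "eef_pos": TCP position; "tool_rot": TCP orientation; "ft_force": force on the tool from outside, world axes, zero at the start; "torque": the same for the moment, N m; "finger_gap": finger opening in mm; "gripper_force": force on a finger pad.
Only numpy, scipy, OpenCV 4.12 (cv2) and the standard library are available. Lean on these libraries where they do the work, as an engineer would, in place of code of your own. Each camera call takes 0.05 s, during which the arm holds its last target. There are 200 camera calls.

## Working session

There is one attempt and no reset: what is moved stays moved. The work goes in short steps, each a Python script; the robot and the scene stay as the last script left them, time stands still between calls to the robot, and variables do not carry over. Pictures are saved under pics/ and viewed, at most 10 in all, crops included, and the job is handed in when it is done.

```bash
mkdir -p pics
python3 - <<'E'
from workcell import robot, camrig, order
import cv2,numpy as np,pickle
d={n:camrig.camera(n) for n in("scene","top","wrist")}
pickle.dump(d,open("cam0.pkl","wb"))
for n,c in d.items():
    cv2.imwrite(f"pics/{n}0.png",c["image"]); print(n,{k:v for k,v in c.items() if k not in("image","cam_to_world")},np.round(c["cam_to_world"],3).tolist())
print(robot.read_state())
E
```

```text
scene {'fx': 405.9112056952086, 'fy': 405.9112056952086, 'cx': 286.30059168596586, 'cy': 205.40621717339727} [[0.529, -0.567, 0.631, 1358.994], [0.848, 0.356, -0.392, -479.28], [-0.002, 0.743, 0.67, 912.02], [0.0, 0.0, 0.0, 1.0]]
top {'fx': 435.985740668787, 'fy': 435.985740668787, 'cx': 282.31658412188335, 'cy': 204.31886445892647} [[0.005, 0.987, -0.161, 430.14], [-1.0, 0.004, -0.004, 8.695], [-0.003, 0.161, 0.987, 1170.492], [0.0, 0.0, 0.0, 1.0]]
wrist {'fx': 346.55265083167365, 'fy': 346.55265083167365, 'cx': 272.93285151683136, 'cy': 204.7976836856911} [[0.223, 0.926, 0.304, 217.166], [-0.975, 0.212, 0.069, -591.417], [-0.001, -0.311, 0.95, 373.042], [0.0, 0.0, 0.0, 1.0]]
{'time': 0.15, 'qpos': array([ 1.27581018,  0.52189259, -0.03632048,  1.59984034,  0.02121227,
        1.02112352, -0.11277242]), 'qvel': array([ 1.54345054e-04, -2.59863682e-03,  5.82435840e-04, -1.94766344e-03,
       -2.91251248e-05, -1.79894322e-04,  4.62433760e-04]), 'joint_efforts': array([ 2.97569852e-03, -9.27389503e+01,  1.98123045e+00, -3.70058441e+01,
        1.80799398e-02,  6.31270115e-03, -5.41776808e-05]), 'eef_pos': array([ 139.22069108, -609.04492881,  230.86152737]), 'tool_rot': array([[ 9.74838445e-01,  2.22912393e-01, -2.66250624e-04],
       [ 2.22912540e-01, -9.74838088e-01,  8.37202943e-04],
       [-7.29283386e-05, -8.75488218e-04, -9.99999614e-01]]), 'ft_force': array([-0.37952314, -0.58072915, -0.73017488]), 'torque': array([-0.03123054, -0.0111446 ,  0.01576116]), 'gripper_force': 0.0, 'finger_gap': 85.20877635314814}
```

View pics/scene0.png

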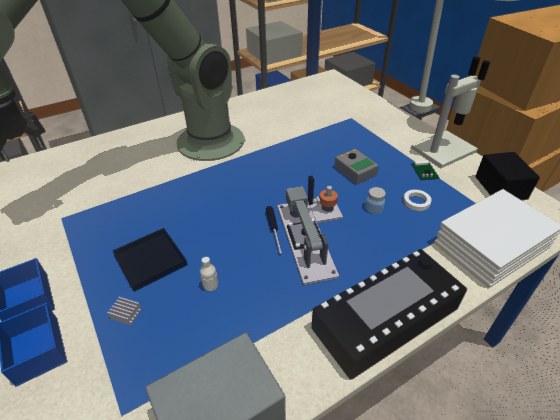

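View pics/top0.png

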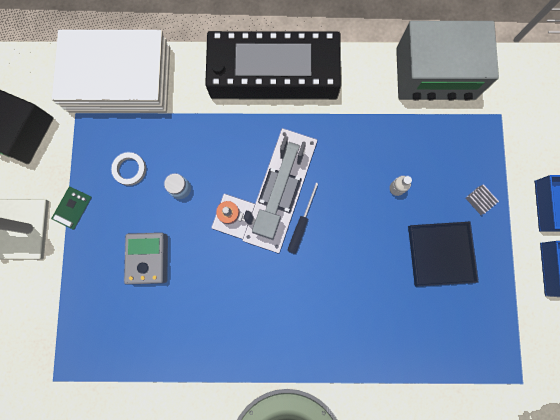

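The scene view shows the stand mid-mat with the handle at (311,190) and the roll at (328,200). In the top view the roll is at (228,212), the coupler at (266,223), the handle at (248,217), the hinge near (291,150) and the tray at (443,254), robot at the bottom. I'll compute coarse positions next, then take wrist views from two places.

```bash
cat > h.py <<'E'
import numpy as np,cv2
def ray(c,uv):
    T=c["cam_to_world"]; d=np.array([(uv[0]-c["cx"])/c["fx"],-(uv[1]-c["cy"])/c["fy"],-1.])
    d=T[:3,:3]@d; return T[:3,3],d/np.linalg.norm(d)
def plane(c,uv,z):
    o,d=ray(c,uv); return o+d*(z-o[2])/d[2]
def tri(obs):
    A=np.zeros((3,3));b=np.zeros(3);R=[ray(*o) for o in obs]
    for o,d in R: P=np.eye(3)-np.outer(d,d);A+=P;b+=P@o
    p=np.linalg.solve(A,b); return p,[np.linalg.norm((np.eye(3)-np.outer(d,d))@(p-o)) for o,d in R]
def blobs(m,amin=20):
    n,l,s,ce=cv2.connectedComponentsWithStats(m.astype(np.uint8)); return [(s[i,4],ce[i].round(1).tolist(),s[i,:4].tolist()) for i in range(1,n) if s[i,4]>amin]
def orange(im):
    h=cv2.cvtColor(im,cv2.COLOR_BGR2HSV); return (h[...,0]<16)&(h[...,1]>130)&(h[...,2]>70)
def down(a):  # tool x at angle a in the bench plane, pointing down
    c,s=np.cos(a),np.sin(a); return np.array([[c,s,0],[s,-c,0],[0,0,-1.]])
E
python3 - <<'E'
import pickle; from h import *
d=pickle.load(open("cam0.pkl","rb"))
for n in("top","scene"): print(n,blobs(orange(d[n]["image"])))
t=d["top"]
print("roll",plane(t,(228,212),68)); print("ball",plane(t,(266,223),98)); print("hinge",plane(t,(291,150),90)); print("tray",plane(t,(443,254),15))
m=cv2.cvtColor(t["image"],cv2.COLOR_BGR2GRAY)<50; print(blobs(m,60))
for uv in [(409,226),(473,222),(477,284),(414,286)]: print(plane(t,uv,24))
E
```

```text
top [(np.int32(214), [227.0, 211.2], [217, 201, 21, 22])]
scene [(np.int32(66), [244.3, 63.1], [240, 58, 12, 10]), (np.int32(28), [232.8, 64.9], [231, 61, 4, 9]), (np.int32(33), [398.0, 90.7], [386, 84, 25, 14]), (np.int32(24), [411.3, 89.5], [406, 86, 12, 7]), (np.int32(499), [55.5, 108.3], [29, 99, 51, 20]), (np.int32(154), [328.8, 198.1], [320, 190, 17, 17])]
roll [589.16344061 151.6176217   68.        ]
ball [557.73059101  52.94956329  98.        ]
hinge [747.18430784  -8.78042944  90.        ]
tray [ 487.49072485 -410.66090139   15.        ]
[(np.int32(5523), [273.6, 68.3], [206, 32, 135, 67]), (np.int32(2483), [21.0, 126.2], [0, 90, 53, 73]), (np.int32(379), [456.8, 239.4], [412, 222, 65, 59]), (np.int32(174), [413.4, 258.2], [408, 226, 21, 60]), (np.int32(106), [448.5, 251.4], [439, 240, 22, 20])]
[ 560.19966946 -321.72241956   24.        ]
[ 571.56363568 -491.1868809    24.        ]
[ 410.31758204 -490.94708872   24.        ]
[ 404.46051149 -328.09029939   24.        ]
```

Run:
```python
from workcell import robot, camrig, order
from h import *; import pickle
a=-0.315; ey=np.array([-np.sin(a),np.cos(a),0]);ex=np.array([np.cos(a),np.sin(a),0])
O=np.array([557.7,53,0]); out=[]
for i,(dx,dy) in enumerate([(-20,140),(-20,20)]):
    robot.movep(O+ex*dx+ey*dy+[0,0,290],down(a)); robot.wait(.3)
    c=camrig.camera("wrist"); out.append(c); cv2.imwrite(f"pics/w{i}.png",c["image"]); print(c["cam_to_world"][:3,3],blobs(orange(c["image"]),100))
pickle.dump(out,open("cam1.pkl","wb")); s=robot.read_state(); print(s["time"],s["qpos"],s["eef_pos"])
cv2.imwrite("pics/w01.png",cv2.resize(np.vstack([c["image"] for c in out]),(400*1,600)))
```

```text
[658.09505991 167.25389544 432.24845741] [(np.int32(1570), [303.7, 149.1], [278, 124, 53, 53])]
[621.02521761  54.13669725 432.00694566] [(np.int32(229), [210.1, 139.1], [187, 124, 33, 43])]
4.6083 [-0.55756798  0.36485247  0.41083845  1.74274193 -0.16320061  1.06798251
 -1.97677979] [544.95707238  78.7329879  289.79456931]
```

View pics/w0.png

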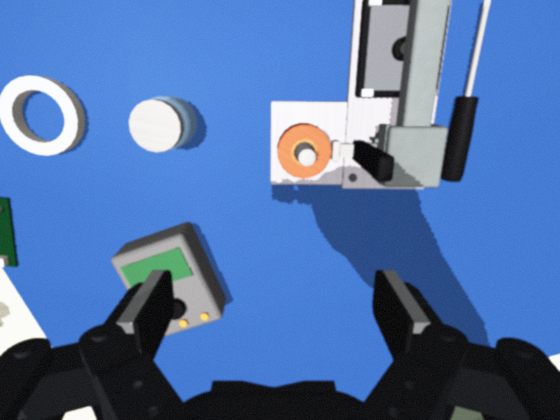

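View pics/w1.png

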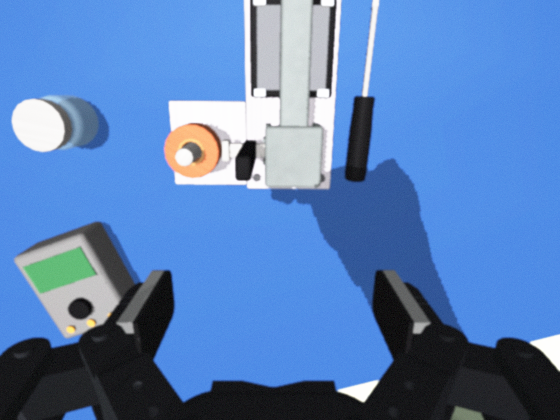

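Both wrist views show the spindle tip (white disc) at about (307,156) and (184,156), the handle top at the lower end of the black bar near (384,172) and (245,172), and the coupler square at (416,156) and (293,156). The fingers frame the bottom. I'll zoom in for exact pixels.

Run:
```python
from h import *; import pickle
c=pickle.load(open("cam1.pkl","rb"))
ims=[cv2.resize(c[0]["image"][115:195,265:455],None,fx=4,fy=4,interpolation=cv2.INTER_CUBIC)[:, :760],cv2.resize(c[1]["image"][115:195,155:345],None,fx=4,fy=4,interpolation=cv2.INTER_CUBIC)]
im=np.vstack([i[:300] for i in ims])
for k in range(0,760,80): cv2.line(im,(k,0),(k,6),(0,0,255),1);cv2.line(im,(k,300),(k,306),(0,0,255),1)
cv2.imwrite("pics/z.png",im)
```

```text
(no output)
```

View pics/z.png

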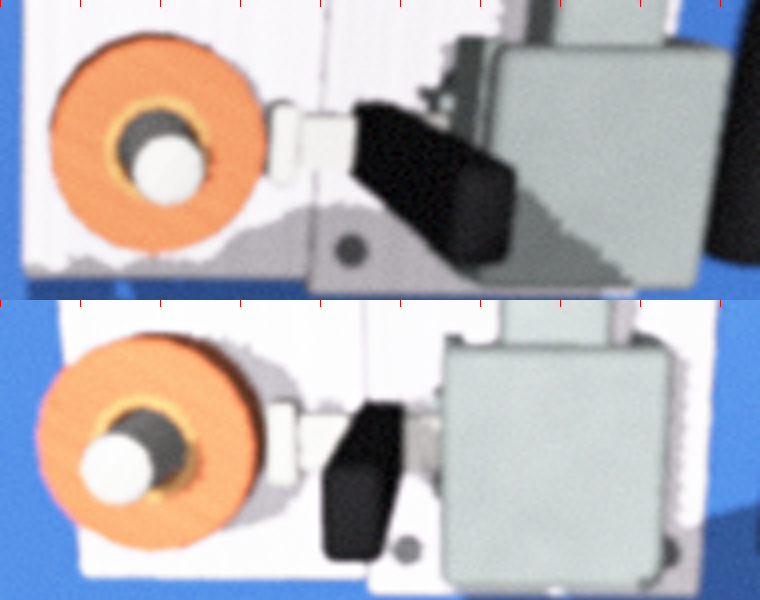

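The zoom shows the white spindle tip disc, the roll's top ring, the handle's top face (centres (484,214) and (353,213) in crop pixels) and the coupler's top square. I'll triangulate these now.

Run:
```python
from h import *; import pickle
c=pickle.load(open("cam1.pkl","rb")); d=pickle.load(open("cam0.pkl","rb"))
f=lambda p,u0:(u0+(p[0]+.5)/4-.5,115+(p[1]+.5)/4-.5)
P={}
for n,a,b in[("tip",(169,169),(116,169)),("handletop",(484,214),(353,213)),("rolltop",(159,142),(142,142)),("head",(600,167),(555,165)),("headTL",(495,47),(443,46)),("headTR",(733,52),(668,46))]:
    P[n],r=tri([(c[0],f(a,265)),(c[1],f(b,155))]); print(n,P[n].round(1),np.round(r,2))
v=P["tip"]-P["head"]; print("yaw",np.arctan2(-v[0],v[1]),np.linalg.norm(v[:2])); v=P["headTR"]-P["headTL"]; print(np.arctan2(v[0],-v[1]),np.linalg.norm(v[:2]))
v=P["tip"]-P["handletop"]; print("yaw",np.arctan2(-v[0],v[1]),np.linalg.norm(v[:2]))
# base edges in wrist view 1: right and bottom base border at z=12
for im in c:
    m=cv2.cvtColor(im["image"],cv2.COLOR_BGR2HSV); m=((m[...,1]<40)&(m[...,2]>215)).astype(np.uint8)*255; m[260:]=0
    L=cv2.HoughLinesP(cv2.Canny(m,50,150),1,np.pi/360,25,minLineLength=40,maxLineGap=6)
    for l in ([] if L is None else L[:,0]):
        p,q=plane(im,l[:2],12),plane(im,l[2:],12); w=q-p; print(l,np.round(((np.arctan2(w[1],w[0])+np.pi/4)%(np.pi/2))-np.pi/4,3),p[:2].round(),q[:2].round())
# tray: dark interior, top view hull corners at rim
t=d["top"]; g=cv2.cvtColor(t["image"],cv2.COLOR_BGR2HSV); m=((g[...,2]<90)&(g[...,1]<170)).astype(np.uint8); m[:200]=0;m[:,:390]=0;m[310:]=0;m[:,500:]=0
cs=max(cv2.findContours(m,0,2)[0],key=cv2.contourArea); R=cv2.minAreaRect(cs); print(R); B=cv2.boxPoints(R)
s=d["scene"]; g=cv2.cvtColor(s["image"],cv2.COLOR_BGR2HSV); m2=((g[...,2]<70)).astype(np.uint8); m2[:220]=0;m2[:,:100]=0;m2[300:]=0;m2[:,200:]=0
cs2=max(cv2.findContours(m2,0,2)[0],key=cv2.contourArea); ap=cv2.approxPolyDP(cs2,6,True)[:,0]; print(ap.tolist(),cv2.approxPolyDP(cs,5,True)[:,0].tolist())
for b in cv2.approxPolyDP(cs,5,True)[:,0]: print(plane(t,b,24).round(1))
for b in ap: print("s",plane(s,b,24).round(1))
```

```text
tip [590.5 154.7  99.1] [0.14 0.14]
handletop [571.   96.6 147.7] [0.02 0.02]
rolltop [592.3 154.1  70.7] [0.14 0.14]
head [557.3  53.6  93.7] [0.18 0.18]
headTL [592.7  70.9  89.5] [0.02 0.02]
headTR [576.6  20.2  99. ] [0.63 0.63]
yaw -0.3171077050358561 106.42226730218987
-0.30908626866701344 53.14488511342569
yaw -0.32396841419669414 61.25390351068539
[270 179 270 104] -0.318 [561. 203.] [646. 175.]
[469  95 490   0] -0.371 [584. -47.] [674. -82.]
[352  48 355   0] -0.313 [674.  69.] [719.  55.]
[283 101 345 101] -0.316 [644. 159.] [622.  91.]
[355  77 360   4] -0.315 [644.  74.] [714.  51.]
[467  92 484   2] -0.34 [588. -45.] [674. -76.]
[348 107 350  63] -0.295 [614.  89.] [660.  75.]
[293 181 335 169] -0.028 [549. 176.] [548. 123.]
[330 170 340   0] -0.321 [511.  15.] [687. -43.]
[171 100 245 100] -0.314 [648. 169.] [622.  88.]
[306  77 309   0] -0.326 [624.  13.] [697. -11.]
[282 112 282  21] -0.306 [596.  51.] [687.  22.]
[249  81 249   0] -0.336 [640.  76.] [717.  50.]
[244  11 244  67] -0.34 [709.  58.] [656.  77.]
[367  93 378   0] -0.354 [586. -49.] [674. -81.]
[323 169 325 129] -0.318 [515.  23.] [561.   8.]
[330  97 336   0] -0.328 [595.  -7.] [688. -39.]
[176 183 223 183] -0.314 [555. 203.] [537. 147.]
[362  95 372   0] -0.345 [585. -43.] [676. -75.]
[265 183 313 183] -0.314 [520.  97.] [502.  40.]
[268 143 313 145] -0.358 [566.  78.] [547.  27.]
[302 160 305 101] -0.338 [534.  45.] [599.  22.]
[263 136 310 129] -0.168 [576.  81.] [567.  25.]
((442.504150390625, 253.54507446289062), (62.56019592285156, 64.4614486694336), 84.80557250976562)
[[163, 228], [113, 251], [134, 290], [186, 264]] [[469, 222], [408, 226], [416, 286], [477, 281]]
[ 571.5 -480.6   24. ]
[ 560.2 -319.1   24. ]
[ 404.5 -333.3   24. ]
[ 418.  -491.5   24. ]
s [ 408.9 -336.5   24. ]
s [ 422.7 -491.6   24. ]
s [ 592.2 -480.1   24. ]
s [ 581.5 -329.7   24. ]
```

```bash
cat >> h.py <<'E'
a=-0.316; ex=np.array([np.cos(a),np.sin(a),0]);ey=np.array([-np.sin(a),np.cos(a),0]);O=np.array([557.5,53.9,0])
SP=np.array([590.7,154.6,0]); TR=np.array([490.,-406.5,0]); Z=np.array([0,0,1.])
E
python3 - <<'E'
from workcell import robot, camrig, order
from h import *
ik=robot.inverse_kinematics
for s in(1,-1):
    for z in(200,42): print("roll",s,z,ik(SP+z*Z,down(a+s*np.pi/2)))
for k in(-1,0,1,2): print("tray",k,ik(TR+8*Z,down(0.08+k*np.pi/2)))
for s in(0,np.pi): print("handle",s,ik(O+45*ey+116*Z,down(a+s)))
def ry(t): return np.column_stack([ex,ey,Z])@cv2.Rodrigues(np.array([0,t,0.]))[0]
B=np.column_stack([ex,ey,Z])
H=O+210*ex+80*Z
for s in(0,np.pi):
  for tilt in(0,.25,.5):
    R=B@cv2.Rodrigues(np.array([0,tilt,0.]))[0]@B.T@down(a+s)
    g=H+16*ey+B@cv2.Rodrigues(np.array([0,.52,0.]))[0]@np.array([-210,29,55.]); print(s,tilt,g,ik(g+19*R[:,2],R))
E
```

```text
roll 1 200 [-0.36781504  0.5320625   0.0215106   1.67323491 -0.01354774  0.93644019
 -0.65724777]
roll 1 42 [-3.53513927e-01  7.45641049e-01  7.46993319e-04  1.76461051e+00
 -8.58638054e-04  6.31341408e-01 -6.68272022e-01]
roll -1 200 [ 0.39416768  0.86349857 -1.27623812  1.63187469  0.85302578  1.30784925
  1.7964418 ]
roll -1 42 [ 0.3881401   1.14969313 -1.28246596  1.72399636  1.17619064  1.24628084
  1.61719253]
tray -1 [ 0.36448268  0.87195362  0.36442584  1.70941246 -0.46913488  0.64792182
 -2.0723754 ]
tray 0 [ 0.40109966  0.86008539  0.30602161  1.7073282  -0.39482604  0.63553547
 -0.56286653]
tray 1 [ 0.63135921  0.82684922 -0.04836678  1.69382333  0.06106014  0.62238646
  0.62895983]
tray 2 [ 1.31298648  1.23758794 -1.28394029  1.65521234  1.24781492  1.2723856
  1.40610112]
handle 0 [-0.49764569  0.62443691  0.32753641  1.8324227  -0.28562259  0.73091367
 -1.90021018]
handle 3.141592653589793 [-0.04297712  0.6113046  -0.32145477  1.80724605  0.26485966  0.76524084
  0.75241756]
0 0 [623.8433577   79.55283871 232.07488383] [-0.4746933   0.57719425  0.38561717  1.62341394 -0.24809373  0.98965609
 -1.8954158 ]
0 0.25 [623.8433577   79.55283871 232.07488383] [-0.3850172   0.70139303  0.37748141  1.42370652 -0.34364018  1.31029063
 -1.81697749]
0 0.5 [623.8433577   79.55283871 232.07488383] [-0.31281407  0.84470449  0.38074775  1.22268588 -0.42297436  1.61894886
 -1.7809229 ]
3.141592653589793 0 [623.8433577   79.55283871 232.07488383] [-0.01927709  0.55946496 -0.30164985  1.59681073  0.18684202  1.01379493
  0.87807388]
3.141592653589793 0.25 [623.8433577   79.55283871 232.07488383] [ 0.02768299  0.68449267 -0.32482942  1.3964642   0.07289396  1.30137821
  0.97850595]
3.141592653589793 0.5 [623.8433577   79.55283871 232.07488383] [ 0.05523997  0.82722386 -0.34575696  1.19450717 -0.00363974  1.58459044
  1.01569441]
```

Run:
```python
from workcell import robot, camrig, order
from h import *
R=down(a+np.pi/2)
robot.movep(SP+200*Z,R)
print(robot.movel(SP+75*Z,max_speed=200),robot.movel(SP+42*Z,max_speed=80,guard=8))
s=robot.read_state();print(s["time"],s["eef_pos"],s["ft_force"])
robot.clamp(); robot.wait(.2); s=robot.read_state();print(s["time"],s["finger_gap"],s["gripper_force"],s["ft_force"],s["eef_pos"])
```

```text
False False
7.1917 [590.5664247  154.53036693  41.68178365] [ 0.31782805 -0.22580199  0.58657944]
7.8 56.05635514230597 62.47600391507149 [-2.42057149 -1.41420611  9.37196234] [591.0242904  154.71202003  42.90041617]
```

Run:
```python
from workcell import robot, camrig, order
from h import *
p0=robot.read_state()["eef_pos"]
hit=robot.movel(p0+78*Z,max_speed=80,guard=20); s=robot.read_state();print(hit,s["eef_pos"],s["ft_force"],s["finger_gap"])
if not hit:
    robot.movel(p0+150*Z,max_speed=150)
    robot.movel(TR+200*Z,frame=down(0.08+np.pi/2),max_speed=200); robot.wait(.2)
    s=robot.read_state();print(s["time"],s["eef_pos"],s["ft_force"],s["finger_gap"])
for n in("wrist","top"): cv2.imwrite(f"pics/{n}2.png",camrig.camera(n)["image"])
a_,b_=cv2.imread("pics/wrist2.png"),cv2.imread("pics/top2.png")
cv2.imwrite("pics/c2.png",np.hstack([cv2.resize(a_,(400,300)),cv2.resize(b_[150:360,280:560],(400,300))]))
```

```text
False [590.72018008 154.69962358 120.36021376] [-0.2286755  -0.34763202 -1.78170006] 55.61025123449282
12.7667 [ 490.12024989 -406.26307139  200.03866143] [ 0.27819241  0.70716498 -1.10091792] 55.74623267518621
```

View pics/c2.png

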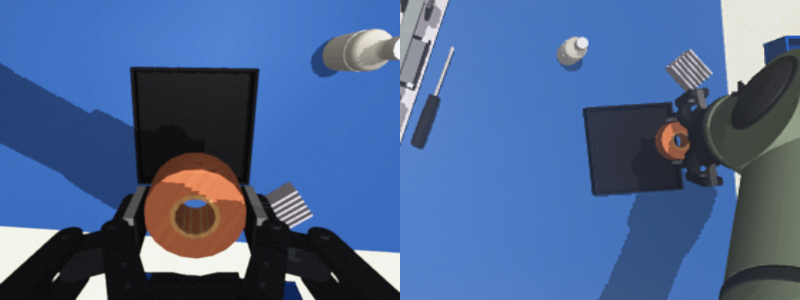

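The wrist view shows the roll held near level between the pads over the tray. The tray's far rim corners are at about (185,95) and (361,95) in full-size pixels. I'll check the tray centre against these, then lower under guard.

Run:
```python
from workcell import robot, camrig, order
from h import *
c=camrig.camera("wrist")
p,q=plane(c,(185,95),24),plane(c,(361,95),24); m=(p+q)/2; u=(q-p)/np.linalg.norm(q-p); n=np.array([u[1],-u[0],0]); 
print(p.round(),q.round(),np.linalg.norm(q-p))
cen=m+80*(n if n@(TR-m)>0 else -n); print("centre",cen,"yaw",np.arctan2(u[1],u[0]))
if np.linalg.norm((cen-TR)[:2])<25:
    t=(cen+TR)/2; t[2]=0
    robot.movel(t+40*Z,max_speed=150)
    hit=robot.movel(t+3*Z,max_speed=40,guard=6); s=robot.read_state();print(hit,s["time"],s["eef_pos"],s["ft_force"])
```

```text
[ 407. -336.   24.] [ 561. -324.   24.] 154.09608054467972
centre [ 490.41251771 -409.7717455    24.        ] yaw 0.07985791672729811
True 14.8833 [ 490.02560491 -407.87821716    7.9379846 ] [-1.45194447  0.64394481  9.91707609]
```

Contact came at TCP z = 7.9, as expected (8). Releasing and checking.

Run:
```python
from workcell import robot, camrig, order
from h import *
robot.open_gripper(); p=robot.read_state()["eef_pos"]
robot.movel(p+30*Z,max_speed=60); robot.movel(p+200*Z,max_speed=200); robot.wait(.2)
c=camrig.camera("wrist"); b=blobs(orange(c["image"]),300); print(b)
cv2.imwrite("pics/w3.png",cv2.resize(c["image"],(420,315))); print(robot.read_state()["time"])
print([plane(c,x[1],30).round(1) for x in b])
```

```text
[(np.int32(2762), [273.9, 179.2], [243, 147, 63, 65])]
17.1917
[array([ 489.7, -406.2,   30. ])]
```

View pics/w3.png

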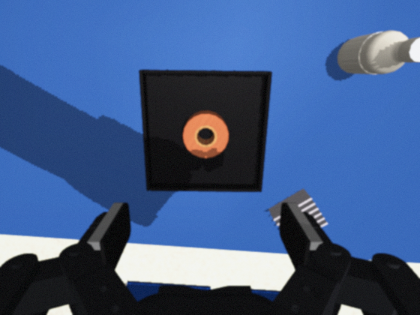

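The roll lies flat at the tray's centre, measured at (489.7, -406.2), let go. Next is the handle.

Run:
```python
from workcell import robot, camrig, order
from h import *
g=O+45*ey
robot.movel(g+230*Z,frame=down(a+np.pi),max_speed=250)
robot.movel(g+160*Z,max_speed=150)
print(robot.movel(g+117*Z,max_speed=60,guard=6)); 
robot.clamp(); robot.wait(.2)
s=robot.read_state();print(s["time"],s["eef_pos"],s["finger_gap"],s["ft_force"],s["gripper_force"], (s["eef_pos"]-O)@ey)
```

```text
False
21.7167 [571.62782398  96.8889584  117.17658822] 13.289351039451109 [0.49696042 2.63109436 5.11887092] 59.90497648715973 45.2508699205317
```

Run:
```python
from workcell import robot, camrig, order
from h import *
p0=robot.read_state()["eef_pos"]
robot.movel(p0+16*ey,max_speed=25,guard=40); robot.wait(.3)
s=robot.read_state();print(s["time"],s["eef_pos"],(s["eef_pos"]-p0)@ey,s["finger_gap"],s["ft_force"],s["ft_force"]@ey,s["ft_force"]@ex)
cv2.imwrite("pics/s4.png",cv2.resize(camrig.camera("scene")["image"][150:300,240:400],None,fx=3.5,fy=3.5))
```

```text
22.8167 [576.10979006 110.39272851 117.03486229] 14.227993275470562 13.199655326623535 [-4.86360692 -6.50485477  7.5223646 ] -7.6942230324364855 -2.6012957780613415
```

View pics/s4.png

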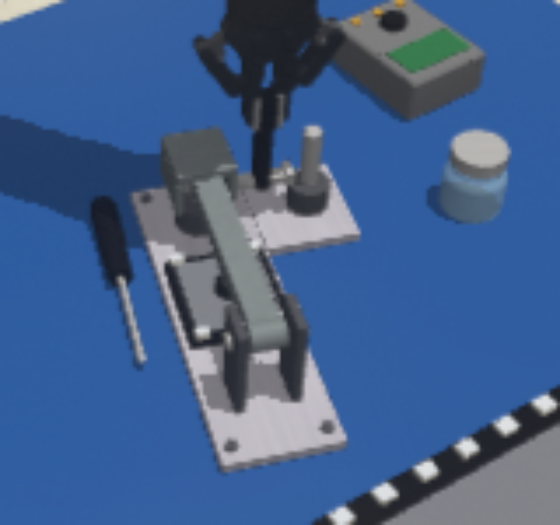

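The handle is pulled to the right of the coupler. Travel is 14.2 mm and 7.7 N matches the spring, so the latch is clear. Lifting along the arc next, tilting with the tongue.

Run:
```python
from workcell import robot, camrig, order
from h import *
s=robot.read_state(); B=np.column_stack([ex,ey,Z]); H=O+210*ex+80*Z
R0=down(a+np.pi); p=s["eef_pos"]+1.8*ey; l=p-H
for t in np.linspace(.0,.54,10)[1:]:
    Q=B@cv2.Rodrigues(np.array([0,t,0.]))[0]@B.T
    robot.movel(H+Q@l,frame=Q@R0,max_speed=60,guard=50)
    s=robot.read_state(); e=B.T@(s["eef_pos"]-H-Q@l); print(round(t,2),round(s["time"],1),e.round(1),(B.T@s["ft_force"]).round(1),round(s["finger_gap"],1))
    if np.linalg.norm(s["ft_force"])>45: break
robot.wait(.6)
cv2.imwrite("pics/s5.png",cv2.resize(camrig.camera("scene")["image"][130:300,240:400],None,fx=3.5,fy=3.5));
```

```text
0.06 23.2 [-0.3 -2.2 -0.8] [-2.5 -8.2 -2. ] 13.1
0.12 23.6 [-0.4 -2.1 -0.8] [-2.5 -6.9 -2. ] 13.0
0.18 24.0 [-0.4 -2.  -0.9] [-2.8 -7.2 -0.8] 13.4
0.24 24.3 [-0.4 -1.9 -0.9] [-3.8 -7.6 -0.7] 13.1
0.3 24.7 [-0.4 -1.8 -0.8] [-5.8 -7.3  0.4] 13.2
0.36 25.1 [-0.5 -1.7 -0.8] [-5.3 -8.1  0.1] 13.4
0.42 25.4 [-0.5 -1.7 -0.8] [-5.6 -8.2  1. ] 13.3
0.48 25.8 [-0.5 -1.5 -0.7] [-5.3 -7.6  2.3] 13.0
0.54 26.2 [-0.4 -1.5 -0.7] [-5.3 -7.5  2.7] 13.1
```

View pics/s5.png

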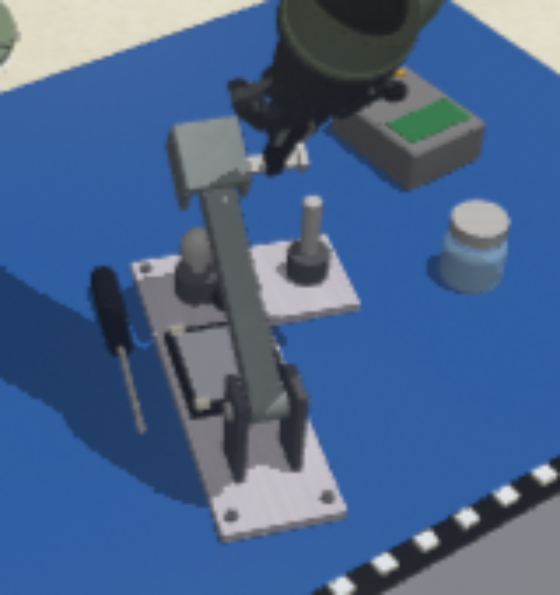

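The tongue is up at about 0.54 rad with the ball bare and the handle still gripped. Everything is steady, so I'm handing it in.

Run:
```python
from workcell import robot, camrig, order
s=robot.read_state(); print(s["time"],abs(s["qvel"]).max(),s["finger_gap"],s["gripper_force"])
print(order.finish_job())
```

```text
26.8083 0.0010636754181505166 13.64585855481981 59.132439494132996
the job is handed in; nothing more can be done
None
```

I handed the job in at 26.8 s with the roll flat in the tray's centre and the tongue held steady at about 0.54 rad (31°) by the gripped latch handle; the system gave no verdict.

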